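# Set the vent of the sounder test pot in front of the microphone

## Task

Slide the steel test pot along its guide channel, without lifting it, and stop it centred on the engraved mark in front of the microphone stand. With the pot standing there, screw its knurled cap down clockwise until it bottoms out, then back it off a quarter turn for the vent gap, and finish while still gripping the cap at that setting: do not let go. Leave the stands and the other things on the bench alone.

Things in the scene. Friction and masses are not known exactly. Their poses are not given: they have to be found in the camera images.
- fixture: fixed aluminium base plate 210 x 360 x 16 mm; origin on the table surface under the middle of its guide channel, z up. The channel runs along its y axis, 79 mm wide between two steel rails (12 mm wide, 12 mm high above the plate, 340 mm long), open at both ends; its floor is the plate's top, 16 mm above the table. The stands are fixed on the +x side
- channel_mid (a point): middle of the channel floor. The two marked positions lie on the channel's centre line 100 mm to either side (y = -100, +100 mm in the plate's frame): each is a pair of dark lines across the floor, 79 mm apart, that the pot's base just fits between, with a dark tick on each rail at the middle
- pot: loose steel test pot, 0.6 to 1 kg with its cap, standing in the channel near its middle. Square base 76 x 76 x 12 mm with a slippery plastic sole (friction about 0.2) (1.5 mm play to each rail, so it cannot turn there), round body 66 mm across from 12 to 48 mm height, neck 38 mm across, collar 48 mm across from 54 to 60 mm, then the cap. Origin: underside centre; z up, the cap's axis
- cap: the pot's knurled round aluminium cap, 52 mm across, 26 mm high, already started on the thread at the pot's top; a dark line on top runs from centre to rim. Origin: centre of its underside, on the axis, 60 mm above the pot's underside when bottomed; rises 5 mm per turn unscrewed
- cap_top (a point): centre of the cap's top face, 26 mm above the cap's underside. Gripped from above by its rim, the cap may also be used to pull the pot along; fingertips can reach 8 mm below the cap's underside without touching the pot's body. Turning the cap takes about 0.1 N m; it stays on the pot and stays where it is turned
- cap_turn (a joint): angle in rad by which the cap is unscrewed: 0 is bottomed out (hard stop), growing anticlockwise seen from above; screwing down is clockwise seen from above. It starts somewhere from 1.0 to 2.4
- mic: microphone stand, fixed on the plate behind (+x side of) one of the two marked positions: 30 x 36 mm foot, rod 10 mm thick up to 92 mm above the plate, short level barrel 15 mm thick at 40 mm height pointing at the channel (tip 32 mm from the rod's axis). Origin: centre of the foot's underside on the plate top; axes parallel to the plate's
- mic_mark (a point): the centre of the marked position in front of the microphone stand, on the channel floor, 90 mm from the rod's axis: the pot's underside centre belongs here
- post: bare locating post, fixed behind the other marked position: same foot, pin 14 mm thick and 66 mm high with a tapered end and no barrel. Origin: centre of the foot's underside
- gauge_ring: bystander: small steel ring, 34 mm across, 12 mm high, lying on the plate between the two stands. Origin: centre of its underside
- spare_cap: bystander: smaller loose knurled cap, 34 mm across, 20 mm high, on the table; not the one to turn. Origin: centre of its underside
- wrench: bystander: wrench 160 mm long lying on the table
- driver: bystander: screwdriver 180 mm long lying on the table
- tray: bystander: open grey tray 120 x 160 x 35 mm on the table. Origin: centre of its underside
- weight: bystander: brass weight, 48 mm across, 56 mm high. Origin: centre of its underside
- jar: bystander: clear jar, 52 mm across, 70 mm high. Origin: centre of its underside
- sounder: bystander: flat black sounder disc, 42 mm across, 14 mm high. Origin: centre of its underside
Not all that is in view belongs to the job. What is shaped like the pot but orange or pink is not meant.

How it is judged:
By the outcome, as a careful person would: the job done as asked, in the order asked, and still so for the second after the job is handed in, while the arm keeps its last pose, push and grip.
It also fails if it takes over 45 s, if anything falls off the work surface, if the arm or the gripper's body presses on something with over 40 N, if the wrist force passes 120 N, or if a joint passes its speed limit or range.

## Robot

A 7-joint arm with a two-finger parallel gripper is mounted at the origin on the work surface. World frame = base frame: x ahead of the robot, y to its left, z up, the work surface at z = 0. Lengths are in mm, angles in rad, forces in N, time in s.
With the tool pointing down it reaches from about 350 to 775 mm from the base axis. Payload 3.1 kg.
Tool frame: the origin (TCP) lies on the front face of the gripper's body, between the roots of the fingers; the fingertips stand 73 mm ahead of it and the grasp point (between the pads) lies 54 mm ahead of it; x points along the fingers, y is the direction in which the jaws open and shut, and the axes are right-handed (so a half turn about x gives the same grasp; the last joint's range is limited). The gripper opens to 85 mm and grips with 20 to 120 N. Pads are 22 mm wide; open, the fingers measure 114 mm over their backs; the gripper's body (76 mm by 85 mm) begins 54 mm behind the grasp point. The pads swing forward as they close: fully open they stand 13 mm farther back than shut.
Start: joints at [1.214, 0.311, 0.014, 1.512, -0.004, 1.319, -0.027], TCP at [170.328, -522.976, 303.904] pointing down, gripper open.
Joint ranges: [-2.7, 2.7], [-0.3, 1.91], [-1.27, 1.3], [0.12, 2.57], [-1.44, 4.58], [0.2, 2.03], [-3.05, 3.05]. Speed limits (rad/s): [2.79, 2.79, 3.14, 3.14, 3.14, 3.14, 3.14].

## Interface

Orientations are given as a rotation vector (axis times angle).
In Python, from rig import * gives the robot as it stands. The module is installed in compiled form; this text tells all that it offers.
- The arm moves only by the tool step_arm, never from a script. Its argument "moves" is a list that holds one entry, the list of rows, each a list of 7 numbers: the turn, a rotation vector about the tool's x, y, z in degrees, then the shift along the tool's x, y, z in m, then the finger opening in m, from 0 to 0.0854. In form: [[[ax, ay, az, tx, ty, tz, gripper], ...]]. A call has exactly 5 rows; each row is the pose to reach, as a shift and turn from the pose commanded when the call began, along the tool's axes at that moment; what a row does not reach only later rows make up. A row lasts 1/10 s, in which the tool goes at most 50 mm and 8.59 degrees, less where a joint would pass 70% of its speed; a pose out of reach is approached as far as the arm can. A call with a gripper value outside its range is refused whole. The fingers move at their own pace and stop on an object; "newtons" is the grip in N (left out, the last holds). Time passes only in rows, so rows that repeat a pose let the fingers close, or fill a call up. It gives the time, the measured TCP pose, the force and the opening at its end, in the units of the state.
- get_state(): the state, without advancing time (a new reading comes with each control period).
- capture(name): name is "scene" or "top" or "wrist"; returns (picture, depth): 384x512x3 uint8, red, green, blue; 384x512 float32, mm along the optical axis (not along the pixel's ray), 0 where there is no reading.
- get_calibration(name): a dict with "camera_matrix" (3x3 intrinsics, pixels), "D" ([k1, k2, p1, p2, k3] as OpenCV has them; the pictures are not rectified), "cam_to_world" (4x4, takes a point from camera to world coordinates). Camera axes: x right, y up, looking along -z (the intrinsics and any distortion apply to the point x, -y, -z); pixel columns grow to the right and rows downward; lengths in mm; the calibration is good to about 2 mm. A picture is of the moment at which its call begins: read the wrist's pose just before it. get_calibration takes no time and is no camera call; for the wrist camera it gives the pose at the moment of the call.
- sign_off(): hands the job in, once; it reports no verdict.
The state is a dict: "time": time; "joint_pos": joint angles; "joint_vel": joint speeds; "joint_torque": joint torques, N m; "ee_pos": TCP position; "ee_rot": TCP orientation; "force": force on the tool from outside, world axes, zero at the start; "moment": the same for the moment, N m; "width": finger opening in mm.
Only numpy, scipy, OpenCV 4.12 (cv2) and the standard library are available. Lean on these libraries where they do the work, as an engineer would, in place of code of your own. Each camera call takes 0.05 s, during which the arm holds its last target. There are 200 camera calls.

## Working session

There is one attempt and no reset: what is moved stays moved. The work goes in short steps, Python scripts to look and compute and a tool call to move; the robot and the scene stay as the last step left them, time stands still between calls to the robot, and variables do not carry over. Pictures are saved under pics/ and viewed, about 8 in all and at most 12, crops included, and the job is handed in when it is done.

Besides the shell and the picture viewer there is one more tool, called after ">>>" as a command line: name --argument value ..., lists and objects as JSON in quotes. step_arm: Moves the arm, as the interface text tells. Its arguments: {"type":"object","properties":{"moves":{"type":"array","items":{"type":"array","items":{"type":"array","items":{"type":"number"}}}},"newtons":{"type":"number"}},"required":["moves"]}

```bash
mkdir -p pics; ls
cat > h.py <<'E'
from rig import *
import numpy as np, cv2
from scipy.spatial.transform import Rotation as R
def ray(cal,u,v):
    K=np.array(cal["camera_matrix"]);D=np.array(cal["D"],float);T=np.array(cal["cam_to_world"])
    p=cv2.undistortPoints(np.array([[[u,v]]],float),K,D)[0,0]
    d=T[:3,:3]@np.array([p[0],-p[1],-1.0]); return T[:3,3],d
def onz(cal,u,v,z):
    o,d=ray(cal,u,v); return o+d*(z-o[2])/d[2]
def pt(cal,u,v,depth):
    o,d=ray(cal,u,v); return o+d*depth
def proj(cal,P):
    K=np.array(cal["camera_matrix"]);D=np.array(cal["D"],float);T=np.array(cal["cam_to_world"])
    c=T[:3,:3].T@(np.asarray(P,float)-T[:3,3]); c=np.array([c[0],-c[1],-c[2]])
    return cv2.projectPoints(c.reshape(1,1,3),np.zeros(3),np.zeros(3),K,D)[0].ravel()
def save(n,a): cv2.imwrite("pics/"+n,a[:,:,::-1])
E
python3 - <<'E'
from h import *
s=get_state(); print(s)
for n in("top","scene"):
    a,d=capture(n); save(n+"0.png",a); np.save(n+"0d.npy",d); c=get_calibration(n); print(n,c)
a=cv2.imread("pics/top0.png");b=cv2.imread("pics/scene0.png")
cv2.imwrite("pics/top0.png",a);
E
```

```text
pics
{'time': 0.0, 'joint_pos': array([ 1.21429761,  0.31176329,  0.01401313,  1.51307064, -0.00438759,
        1.3191725 , -0.02718021]), 'joint_vel': array([-0.00073918,  0.00102763,  0.0006019 , -0.00108111, -0.0010141 ,
       -0.00071814, -0.000211  ]), 'joint_torque': array([-3.44099799e-04, -3.79919279e+01,  1.45678553e-01, -2.30594516e+01,
        1.22242217e-02,  1.36514590e-02, -5.40620178e-06]), 'ee_pos': array([ 170.12674248, -522.44412694,  302.79477216]), 'ee_rot': array([ 2.05191266,  0.32825158, -2.05292668]), 'force': array([ 0.20461119, -0.06432322,  0.01112227]), 'moment': array([-0.02115164, -0.00851626,  0.01986734]), 'width': 85.19889663597924}
top {'camera_matrix': array([[429.56805844,   0.        , 256.63510952],
       [  0.        , 429.56805844, 188.05134744],
       [  0.        ,   0.        ,   1.        ]]), 'D': array([0.00745951, 0.        , 0.        , 0.        , 0.        ]), 'cam_to_world': array([[-5.55899318e-03,  9.81025485e-01, -1.93799110e-01,
         2.32314463e+02],
       [-9.99983682e-01, -5.19842475e-03,  2.36902691e-03,
        -1.98587952e+01],
       [ 1.31662568e-03,  1.93809117e-01,  9.81038375e-01,
         1.30143094e+03],
       [ 0.00000000e+00,  0.00000000e+00,  0.00000000e+00,
         1.00000000e+00]])}
scene {'camera_matrix': array([[370.75718583,   0.        , 259.46930988],
       [  0.        , 370.75718583, 189.16630866],
       [  0.        ,   0.        ,   1.        ]]), 'D': array([-0.06186485,  0.        ,  0.        ,  0.        ,  0.        ]), 'cam_to_world': array([[-2.83959615e-01, -6.53010660e-01,  7.02099718e-01,
         1.16496890e+03],
       [ 9.58781167e-01, -2.01226297e-01,  2.00615682e-01,
         1.76586129e+02],
       [ 1.02767476e-02,  7.30126739e-01,  6.83234465e-01,
         7.42618145e+02],
       [ 0.00000000e+00,  0.00000000e+00,  0.00000000e+00,
         1.00000000e+00]])}
```

View pics/top0.png

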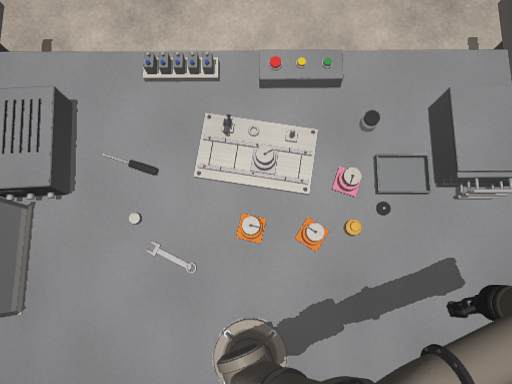

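View pics/scene0.png

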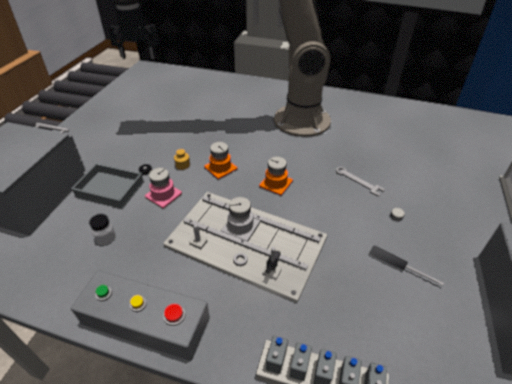

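Run:
```python
from h import *
a=cv2.imread("pics/top0.png");d=np.load("top0d.npy");c=get_calibration("top")
# world points of region
P=np.full(a.shape[:2]+(3,),np.nan)
for v in range(100,205):
  for u in range(180,330):
    if d[v,u]>0: P[v,u]=pt(c,u,v,d[v,u])
print("table z",np.nanmedian(P[195:204,200:240,2]))
m=((a.min(2)>140)&(a[:,:,:].max(2).astype(int)-a.min(2)<30)).astype(np.uint8); m[:100]=0;m[205:]=0;m[:,:185]=0;m[:,325:]=0
m=cv2.morphologyEx(m,cv2.MORPH_CLOSE,np.ones((9,9)))
cs,_=cv2.findContours(m,0,1); k=max(cs,key=cv2.contourArea)
w=np.array([onz(c,*p[0],16.)[:2] for p in k],np.float32)
r=cv2.minAreaRect(w); print(r); print(cv2.boxPoints(r))
zz=P[:,:,2]; q=zz[:]; 
s=np.argwhere((zz>88+0)&(zz<125)); print("high pts",len(s)); 
lab=((zz>60)&(zz<130)).astype(np.uint8); n,l,st,ce=cv2.connectedComponentsWithStats(lab)
for i in range(1,n):
  if st[i,4]>3: print(st[i],P[l==i].mean(0),P[l==i].max(0)-P[l==i].min(0), P[l==i][:,2].max())
cr=cv2.resize(a[105:200,190:325],None,fx=5.9,fy=5.9,interpolation=cv2.INTER_CUBIC); cv2.imwrite("pics/top0c.png",cr)
```

```text
table z -0.3242893885094418
((604.285888671875, -18.070892333984375), (428.1864929199219, 334.47540283203125), 89.69381713867188)
[[ 435.90652 -231.26738]
 [ 770.3771  -233.05476]
 [ 772.6653   195.1256 ]
 [ 438.1947   196.91298]]
high pts 277
[223 115   8  19  88] [673.19342876  67.1277541   71.77652156] [56.68875881 21.47846019 49.95239863] 110.27549532555918
[290 130   5   5  19] [ 644.71813252 -129.68582548   75.35011193] [ 8.78567302 12.54695231 23.26017146] 83.52566316678553
[254 146  22  23 380] [563.04279168 -45.07859804  91.43124698] [56.94702609 62.63667378 49.12175749] 109.13483010598816
```

View pics/top0c.png

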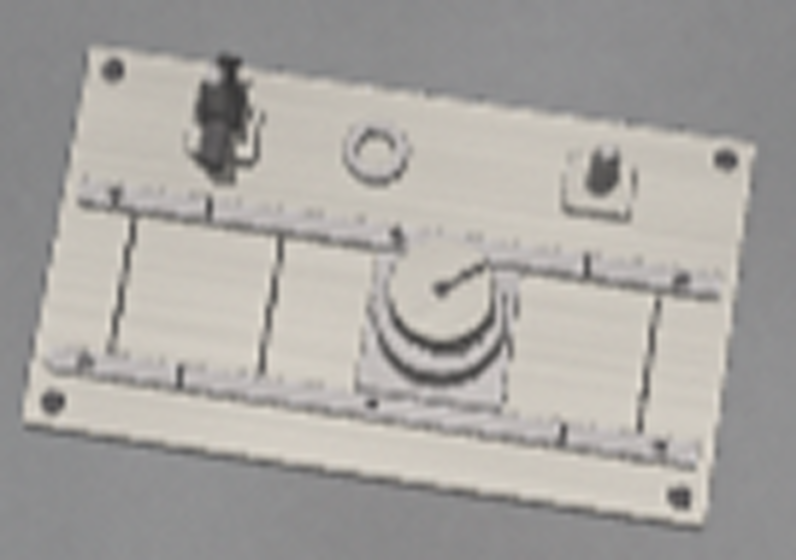

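Run:
```python
from h import *
a=cv2.imread("pics/top0.png");d=np.load("top0d.npy");c=get_calibration("top")
f=lambda x,y,z: onz(c,190+(x+.5)/5.9-.5,105+(y+.5)/5.9-.5,z)
C=[f(*p,16) for p in((90,47),(753,147),(705,524),(25,425))]
for i in range(4): print(C[i].round(1),np.linalg.norm(C[i]-C[i-1]).round(1))
mid=sum(C)/4; print("mid",mid)
x=(C[0]+C[1]-C[2]-C[3]);y=C[0]+C[3]-C[1]-C[2]
print("yaw x",np.degrees(np.arctan2(x[1],x[0])),"yaw y",np.degrees(np.arctan2(y[1],y[0]))-90)
T=[f(209,208,28),f(180,377,28),f(587,265,28),f(562,433,28)]
print("ticks",np.round(T,1)); print("mic mark by ticks",(T[0]+T[1])/2,"other",(T[2]+T[3])/2, "dist",np.linalg.norm(T[0]+T[1]-T[2]-T[3])/2)
L=[f(132,225,16),f(113,350,16),f(281,240,16),f(263,372,16)]; print("lines",np.round(L,1))
for z in(107,109): print("cap",f(440,290,z))
# cap top from depth
Z=[pt(c,u,v,d[v,u]) for v in range(144,165) for u in range(252,278) if d[v,u]>0]; Z=np.array(Z); k=Z[Z[:,2]>98]; print(len(k),np.median(k[:,2]),(k.max(0)+k.min(0))/2,k.max(0)-k.min(0))
print("tool R",R.from_rotvec(get_state()["ee_rot"]).as_matrix().round(3))
```

```text
[730.2 139.3  16. ] 209.4
[ 672.3 -213.9   16. ] 357.8
[ 468.8 -182.4   16. ] 205.9
[523.  169.4  16. ] 356.0
mid [598.56770458 -21.91603081  16.        ]
yaw x -8.520620864125016 yaw y -9.03062465906116
ticks [[ 636.2   73.9   28. ]
 [ 545.3   88.1   28. ]
 [ 604.2 -123.4   28. ]
 [ 514.6 -108.7   28. ]]
mic mark by ticks [590.74731167  81.03045316  28.        ] other [ 559.41720994 -116.06743933   28.        ] dist 199.57242919442598
lines [[630.9 115.4  16. ]
 [562.9 124.3  16. ]
 [622.2  36.7  16. ]
 [550.7  45.9  16. ]]
cap [568.87401435 -44.9747292  107.        ]
cap [568.31046641 -44.93267414 109.        ]
239 103.4705932033346 [568.38997189 -46.02507729 103.80979861] [50.8090784  49.18718647 10.650063  ]
tool R [[-0.001  0.31  -0.951]
 [ 0.002 -0.951 -0.31 ]
 [-1.    -0.002  0.   ]]
```

>>> step_arm --moves '[[[-8,0,0,0,-0.024,-0.038,0.085],[-16,0,0,0,-0.048,-0.076,0.085],[-24,0,0,0,-0.072,-0.114,0.085],[-32,0,0,0,-0.096,-0.152,0.085],[-40,0,0,0,-0.12,-0.19,0.085]]]' --newtons 40

```text
time: 0.6
ee_pos: [314.5, -348.3, 303.5]
ee_rot: [1.603, 0.896, -1.604]
force: [1.6, -0.5, 1.0]
width: 85.0
```

```bash
cat >> h.py <<'E'
def goal(P,yaw):
    "tool-frame shift (m) and turn (deg about tool x) to world point P mm with jaw azimuth yaw deg, tool vertical"
    s=get_state(); r=R.from_rotvec(s["ee_rot"]); M=r.as_matrix()
    sh=M.T@(np.asarray(P,float)-s["ee_pos"])/1e3
    y=np.radians(yaw); Y=np.array([np.cos(y),np.sin(y),0]); X=np.array([0,0,-1.]); G=np.c_[X,Y,np.cross(X,Y)]
    rv=np.degrees((r.inv()*R.from_matrix(G)).as_rotvec())
    az=np.degrees(np.arctan2(M[1,1],M[0,1]))
    print("t",s["time"].__round__(2),"pos",s["ee_pos"].round(1),"az",az.round(2),"q",s["joint_pos"].round(3),"F",s["force"].round(1),"M",s["moment"].round(2),"w",round(s["width"],1))
    print("shift",sh.round(4),"turn",rv.round(2))
E
python3 -c "
from h import *
goal([568,-45,230],55)"
```

```text
t 0.6 pos [ 314.5 -348.3  303.5] az -31.64 q [ 0.994  0.156 -0.221  1.713  0.036  1.277  0.213] F [ 1.6 -0.5  1. ] M [-0.03 -0.1  -0.03] w 85.0
shift [ 0.0735  0.0568 -0.3912] turn [-8.664e+01 -3.000e-02  3.000e-02]
```

>>> step_arm --moves '[[[-8.5,0,0,0.005,0.0057,-0.0391,0.085],[-17,0,0,0.01,0.0114,-0.0782,0.085],[-25.5,0,0,0.015,0.0171,-0.1173,0.085],[-34,0,0,0.02,0.0228,-0.1564,0.085],[-42.5,0,0,0.025,0.0285,-0.1955,0.085]]]'

```text
time: 1.1
ee_pos: [441.9, -197.9, 278.4]
ee_rot: [1.068, 1.294, -1.069]
force: [-0.2, -0.5, 0.5]
width: 85.2
```

```bash
python3 -c "
from h import *
goal([568,-45,230],55)"
```

```text
t 1.1 pos [ 441.9 -197.9  278.4] az 10.88 q [ 0.764  0.224 -0.449  1.713  0.103  1.229  0.479] F [-0.2 -0.5  0.5] M [ 0.01  0.   -0.04] w 85.2
shift [ 0.0483  0.1527 -0.1264] turn [-4.412e+01 -2.000e-02  3.000e-02]
```

>>> step_arm --moves '[[[-8.5,0,0,0.01,0.0305,-0.0253,0.085],[-17,0,0,0.02,0.061,-0.0506,0.085],[-25.5,0,0,0.03,0.0915,-0.0759,0.085],[-34,0,0,0.04,0.122,-0.1012,0.085],[-42.5,0,0,0.048,0.1527,-0.1264,0.085]]]'

```text
time: 1.6
ee_pos: [568.8, -46.0, 229.7]
ee_rot: [0.5, 1.514, -0.501]
force: [0.6, -0.2, 0.5]
width: 84.7
```

```bash
python3 -c "
from h import *
goal([568,-45,144],55)
c=get_calibration('wrist'); a,d=capture('wrist'); save('w1.png',a); np.save('w1d.npy',d); print(c, proj(c,[568,-45,103]), proj(c,[590.7,81,28]))"
```

```text
t 1.6 pos [568.8 -46.  229.7] az 53.37 q [ 0.491  0.477 -0.625  1.549  0.291  1.211  0.747] F [ 0.6 -0.2  0.5] M [-0.02 -0.04  0.  ] w 84.7
shift [ 0.0857  0.0004 -0.0012] turn [-1.63 -0.07  0.06]
{'camera_matrix': array([[266.06313642,   0.        , 259.93828819],
       [  0.        , 266.06313642, 189.46217218],
       [  0.        ,   0.        ,   1.        ]]), 'D': array([-0.01148631,  0.        ,  0.        ,  0.        ,  0.        ]), 'cam_to_world': array([[ 5.97335647e-01, -7.69011657e-01, -2.27620729e-01,
         5.10287502e+02],
       [ 8.01990637e-01,  5.72393124e-01,  1.70813143e-01,
        -2.00402941e+00],
       [-1.06875818e-03, -2.84582473e-01,  9.58650966e-01,
         2.98891100e+02],
       [ 0.00000000e+00,  0.00000000e+00,  0.00000000e+00,
         1.00000000e+00]])} [260.19470037 206.38160488] [375.48065201 126.34281548]
```

View pics/w1.png

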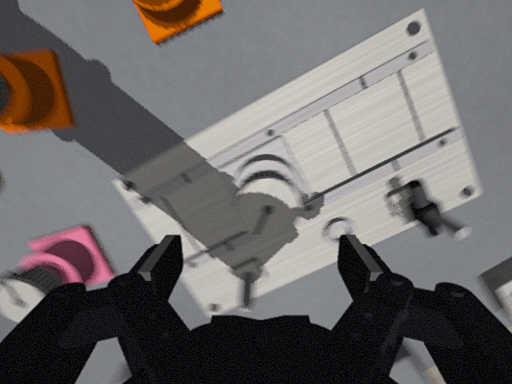

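```bash
python3 -c "
from h import *
c=get_calibration('wrist'); d=np.load('w1d.npy')
print('cap',onz(c,267,211,103.5),pt(c,267,211,d[211,267]))
t=[onz(c,363,82,28),onz(c,396,165,28)]; print(t,sum(t)/2)
u=[onz(c,186,178,28),onz(c,193,264,28)]; print(u,sum(u)/2)
e=onz(c,258,235,103.5)-onz(c,267,211,103.5); print('line az',np.degrees(np.arctan2(e[1],e[0])))
c=get_calibration('top'); f=lambda x,y: onz(c,190+(x+.5)/5.9-.5,105+(y+.5)/5.9-.5,103.5); e=f(490,265)-f(440,290); print('line az top',np.degrees(np.arctan2(e[1],e[0])))
L=[onz(get_calibration('wrist'),*p,16) for p in((327,111),(355,174),(400,73),(423,139))]; print(np.round(L,1))
"
```

```text
cap [576.96500706 -33.20651169 103.5       ] [577.1896799  -33.33871086 102.82405021]
[array([549.33187522, 101.85934843,  28.        ]), array([639.5488971 ,  89.69226895,  28.        ])] [594.44038616  95.77580869  28.        ]
[array([522.38941689, -94.8795287 ,  28.        ]), array([ 604.90396039, -154.67143636,   28.        ])] [ 563.64668864 -124.77548253   28.        ]
line az -54.921522168430705
line az top -62.970136635985945
[[553.5  62.4  16. ]
 [627.6  52.2  16. ]
 [565.2 140.2  16. ]
 [637.2 129.9  16. ]]
```

```bash
python3 -c "
from h import *
goal([568,-45,144],55)
c=get_calibration('wrist'); a,d=capture('wrist'); save('w2.png',a); np.save('w2d.npy',d); np.save('w2c.npy',c,allow_pickle=True); print(proj(c,[568.5,-45,103.5]), proj(c,[590.7,81,28])); goal([568,-45,144],55)"
```

```text
t 1.65 pos [571.7 -37.8 228.5] az 54.11 q [ 0.484  0.483 -0.632  1.546  0.288  1.207  0.749] F [4.4 5.9 0.6] M [ 0.35 -0.32  0.01] w 84.9
shift [ 0.0844 -0.0087  0.0016] turn [-0.89 -0.23 -0.48]
[248.39148987 211.13595312] [365.48549745 131.04407828]
t 1.7 pos [569.8 -39.9 229.1] az 53.69 q [ 0.487  0.48  -0.63   1.548  0.287  1.21   0.745] F [-0.4  0.3  0.2] M [ 0.01  0.   -0.02] w 85.0
shift [ 0.085  -0.0055  0.002 ] turn [-1.31 -0.29 -0.29]
```

View pics/w2.png

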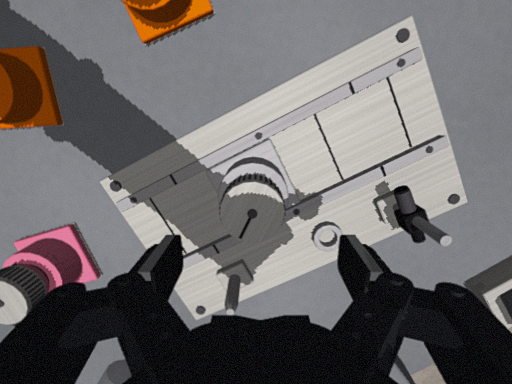

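```bash
python3 -c "
from h import *
c=np.load('w2c.npy',allow_pickle=True).item(); d=np.load('w2d.npy')
print('cap',onz(c,253,213,103.5),pt(c,253,213,d[213,253]))
t=[onz(c,352,88,28),onz(c,384,170,28)]; print(t,sum(t)/2)
e=onz(c,242,237,103.5)-onz(c,253,213,103.5); print('line az',np.degrees(np.arctan2(e[1],e[0])))
L=[onz(c,*p,16) for p in((318,115),(343,180),(389,78),(411,146))]; print(np.round(L,1),sum(L)/4)
goal([568,-45,170],53)
"
```

```text
cap [571.87142784 -43.01929567 103.5       ] [571.92566227 -43.06288022 103.32286653]
[array([547.8328783 ,  90.58210156,  28.        ]), array([636.86139933,  76.98595116,  28.        ])] [592.34713881  83.78402636  28.        ]
line az -59.49903961813904
[[551.5  52.8  16. ]
 [625.7  38.1  16. ]
 [562.9 129.1  16. ]
 [636.3 116.2  16. ]] [594.08389438  84.04440751  16.        ]
t 1.7 pos [569.8 -39.9 229.1] az 53.69 q [ 0.487  0.48  -0.63   1.548  0.287  1.21   0.745] F [-0.4  0.3  0.2] M [ 0.01  0.   -0.02] w 85.0
shift [ 0.059  -0.0054  0.0019] turn [ 0.69 -0.29 -0.28]
```

>>> step_arm --moves '[[[0,0,0,0.02,0.0036,-0.0005,0.085],[0,0,0,0.04,0.0036,-0.0005,0.085],[0,0,0,0.06,0.0036,-0.0005,0.085],[0,0,0,0.06,0.0036,-0.0005,0.085],[0,0,0,0.06,0.0036,-0.0005,0.085]]]'

```text
time: 2.2
ee_pos: [569.9, -44.4, 170.8]
ee_rot: [0.505, 1.512, -0.506]
force: [0.5, 0.3, -0.2]
width: 85.0
```

```bash
python3 -c "
from h import *
goal([570.5,-44,144],53)
c=get_calibration('wrist'); a,d=capture('wrist'); save('w3.png',a); np.save('w3d.npy',d); np.save('w3c.npy',c,allow_pickle=True); print(proj(c,[570.5,-44,103.5])); goal([570.5,-44,144],53)
M=R.from_rotvec(get_state()['ee_rot']).as_matrix()
for p in [get_state()['ee_pos']+M[:,0]*l for l in (54,66.5,73)]: print(p,proj(c,p))
"
```

```text
t 2.2 pos [569.9 -44.4 170.8] az 52.98 q [ 0.471  0.535 -0.601  1.62   0.331  1.091  0.705] F [ 0.5  0.3 -0.2] M [ 0.03 -0.02  0.01] w 85.0
shift [0.0268 0.0007 0.0002] turn [-0.02 -0.04  0.05]
[260.74432599 244.82022926]
t 2.25 pos [570.6 -44.2 171.7] az 52.99 q [ 0.471  0.534 -0.602  1.619  0.331  1.091  0.705] F [-0.1  0.4  1.1] M [-0.02 -0.05 -0.01] w 84.9
shift [ 0.0277  0.0001 -0.0002] turn [-0.01  0.05 -0.03]
[570.62971102 -44.227626   117.65418659] [260.60365344 258.41151404]
[570.64197783 -44.22994723 105.15419282] [260.57690337 246.63818139]
[570.64835657 -44.23115427  98.65419606] [260.56459919 241.22622805]
```

View pics/w3.png

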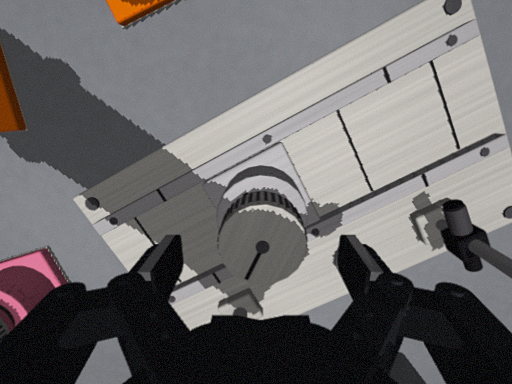

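```bash
python3 -c "
from h import *
c=np.load('w3c.npy',allow_pickle=True).item()
cap=onz(c,262,247,103.5); print('cap',cap)
t=[onz(c,386.5,75,28),onz(c,425,180,28)]; m=sum(t)/2; print(t,m)
L=[onz(c,*p,16) for p in((338,110),(372,190),(432,62),(458,148))]; print(np.round(L,1))
B=[onz(c,*p,28) for p in((283,143),(318,218))]; print('pot edge',np.round(B,1))
e=onz(c,247,278,103.5)-cap; print('line az',np.degrees(np.arctan2(e[1],e[0])))
v=(m-cap)[:2]; a=np.radians(90-9); print('along',v@[np.cos(a),np.sin(a)],'across',v@[np.sin(a),-np.cos(a)])
"
```

```text
cap [572.04115532 -44.26229969 103.5       ]
[array([547.72965489,  89.86554033,  28.        ]), array([637.41174526,  75.59050163,  28.        ])] [592.57070008  82.72802098  28.        ]
[[549.2  50.4  16. ]
 [624.5  38.2  16. ]
 [562.8 127.9  16. ]
 [636.3 115.2  16. ]]
pot edge [[ 5.422e+02 -4.000e-01  2.800e+01]
 [ 6.123e+02 -1.370e+01  2.800e+01]]
line az -60.38006325975569
along 128.6383874522841 across 0.4111291159027006
```

>>> step_arm --moves '[[[0,0,0,0.009,0.0007,0.0014,0.085],[0,0,0,0.018,0.0007,0.0014,0.085],[0,0,0,0.0275,0.0007,0.0014,0.085],[0,0,0,0.0275,0.0007,0.0014,0.085],[0,0,0,0.0275,0.0007,0.0014,0.065]]]' --newtons 40

```text
time: 2.75
ee_pos: [571.5, -44.1, 142.9]
ee_rot: [0.505, 1.512, -0.505]
force: [0.9, 0.4, 0.1]
width: 72.6
```

>>> step_arm --moves '[[[0,0,0,0,0,0,0.045],[0,0,0,0,0,0,0.045],[0,0,0,0,0,0,0.045],[0,0,0,0,0,0,0.045],[0,0,0,0,0,0,0.045]]]' --newtons 40

```text
time: 3.25
ee_pos: [572.0, -44.3, 144.0]
ee_rot: [0.505, 1.51, -0.505]
force: [-2.5, -0.4, 6.0]
width: 51.0
```

```bash
python3 -c "
from h import *
goal([572,-44,143.5],53)"
```

```text
t 3.25 pos [572.  -44.3 144. ] az 53.04 q [ 0.46   0.568 -0.588  1.643  0.354  1.039  0.689] F [-2.5 -0.4  6. ] M [-0.22  0.4  -0.02] w 51.0
shift [ 0.0005  0.0002 -0.0002] turn [ 0.04  0.05 -0.  ]
```

>>> step_arm --moves '[[[0,0,0,0,0.0088,-0.0047,0.045],[0,0,0,0,0.0221,-0.0117,0.045],[0,0,0,0,0.0353,-0.0188,0.045],[0,0,0,0,0.0486,-0.0258,0.045],[0,0,0,0,0.0618,-0.0329,0.045]]]'

```text
time: 3.75
ee_pos: [583.6, 22.8, 144.0]
ee_rot: [0.504, 1.508, -0.509]
force: [0.3, -4.2, 6.1]
width: 51.1
```

```bash
python3 -c "
from h import *
goal([592,82.7,143.5],53)"
```

```text
t 3.75 pos [583.6  22.8 144. ] az 52.91 q [ 0.336  0.586 -0.588  1.613  0.366  1.053  0.565] F [ 0.3 -4.2  6.1] M [-1.04  0.18 -0.01] w 51.1
shift [ 0.0003  0.0529 -0.0294] turn [-0.09  0.22  0.13]
```

>>> step_arm --moves '[[[0,0,0,0,0.0124,-0.0066,0.045],[0,0,0,0,0.0247,-0.0131,0.045],[0,0,0,0,0.0371,-0.0197,0.045],[0,0,0,0,0.0468,-0.0249,0.045],[0,0,0,0,0.0517,-0.0275,0.045]]]'

```text
time: 4.25
ee_pos: [592.5, 82.3, 144.0]
ee_rot: [0.504, 1.509, -0.506]
force: [-1.3, -5.0, 6.5]
width: 51.0
```

>>> step_arm --moves '[[[0,0,0,0,0,0,0.045],[0,0,0,0,0,0,0.045],[0,0,0,0,0,0,0.045],[0,0,0,0,0,0,0.045],[0,0,0,0,0,0,0.045]]]'

```text
time: 4.75
ee_pos: [592.6, 83.0, 144.1]
ee_rot: [0.506, 1.509, -0.504]
force: [0.7, -1.3, 5.2]
width: 51.0
```

```bash
python3 -c "
from h import *
goal([592,82.7,143.5],53)
c=get_calibration('wrist'); a,d=capture('wrist'); save('w4.png',a); np.save('w4c.npy',c,allow_pickle=True); np.save('w4d.npy',d)
a,d=capture('top'); save('top1.png',a)
w=cv2.imread('pics/w4.png'); t=cv2.resize(cv2.imread('pics/top1.png')[105:200,190:325],None,fx=4,fy=4,interpolation=2)
o=np.zeros((384+10+ 0,512,3),np.uint8); o[:384]=w; 
cv2.imwrite('pics/both1.png',np.vstack([w[:384,:],np.zeros((0,512,3),np.uint8)])); cv2.imwrite('pics/top1c.png',t)
"
```

```text
t 4.75 pos [592.6  83.  144.1] az 53.04 q [ 0.231  0.613 -0.59   1.571  0.374  1.07   0.47 ] F [ 0.7 -1.3  5.2] M [-0.34  0.02  0.03] w 51.0
shift [ 0.0005 -0.0006 -0.0003] turn [ 0.04  0.08 -0.1 ]
```

View pics/w4.png

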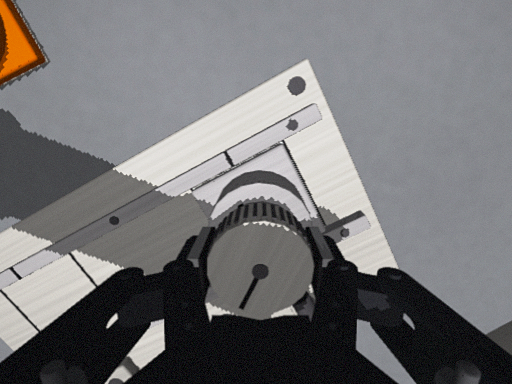

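```bash
python3 -c "
from h import *
w=cv2.imread('pics/w4.png')[125:245,170:350]
cv2.imwrite('pics/w4c.png',cv2.resize(w,None,fx=4.4,fy=4.4,interpolation=2))
c=np.load('w4c.npy',allow_pickle=True).item()
cap=onz(c,260,271,103.5); tick=onz(c,229,158,28); print(cap,tick)
for p in((285,143),(325,222)): print(onz(c,*p,28),onz(c,*p,16))
a=np.radians(81); u=np.array([np.cos(a),np.sin(a)]); print('tick-cap along',(tick-cap)[:2]@u)
"
```

```text
[592.59130028  83.50013305 103.5       ] [547.06119103  90.79287489  28.        ]
[562.20482316 128.21107143  28.        ] [564.03211715 128.26701207  16.        ]
[628.57012276 118.00962922  28.        ] [634.70137525 117.40398039  16.        ]
tick-cap along 0.08047780395133497
```

View pics/w4c.png

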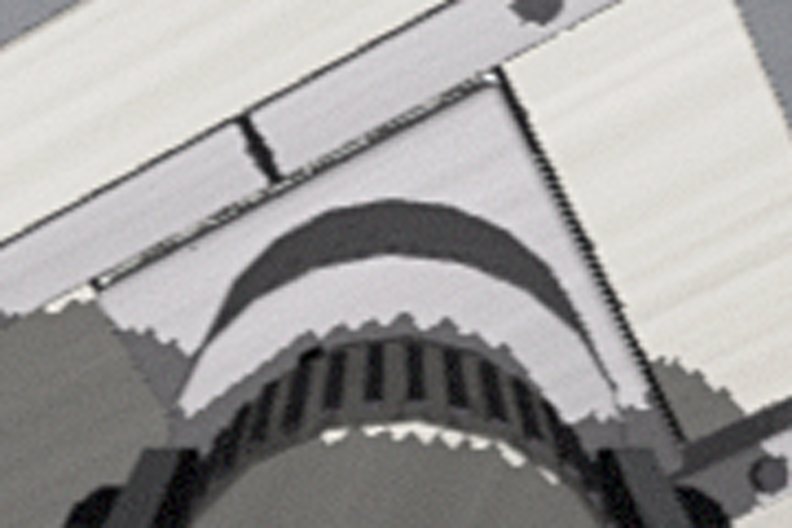

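```bash
python3 -c "
from h import *
c=np.load('w4c.npy',allow_pickle=True).item()
f=lambda x,y,z=28:onz(c,170+(x+.5)/4.4-.5,125+(y+.5)/4.4-.5,z)
l,r,t,t2=f(98,285),f(495,82),f(275,180),f(242,120)
a=np.radians(81); u=np.array([np.cos(a),np.sin(a)])
print(l,r,t,t2,np.linalg.norm(r-l),'pot-tick',((l+r)/2-t)[:2]@u,((l+r)/2-t2)[:2]@u)
q=f(515,95,16);print('line vs edge',q,(q-r)[:2]@u)
"
```

```text
[548.70921704  54.83738182  28.        ] [561.14456102 126.51934265  28.        ] [552.56341226  89.17978238  28.        ] [541.87529151  91.05256961  28.        ] 72.75260330228566 pot-tick 1.8498590721013315 1.6721194108163608
line vs edge [566.6802941 127.8823837  16.       ] 2.2122392011235337
```

>>> step_arm --moves '[[[8,0,0,0.0001,0,0,0.045],[16,0,0,0.0002,0,0,0.045],[24,0,0,0.0003,0,0,0.045],[32,0,0,0.00045,0,0,0.045],[40,0,0,0.00055,0,0,0.045]]]' --newtons 60

```text
time: 5.35
ee_pos: [592.8, 83.2, 143.6]
ee_rot: [1.046, 1.304, -1.042]
force: [1.8, -1.0, 4.3]
width: 50.8
```

```bash
python3 -c "
from h import *
goal([592.6,83,143.5],13)
a,d=capture('wrist'); save('w5.png',a)
goal([592.6,83,143.5],13)"
```

```text
t 5.35 pos [592.8  83.2 143.6] az 12.72 q [ 0.126  0.578 -0.428  1.576  0.265  1.042 -0.152] F [ 1.8 -1.   4.3] M [-0.21 -0.05  0.11] w 50.8
shift [ 0.0001 -0.0003  0.0002] turn [-0.28 -0.02 -0.18]
t 5.4 pos [592.8  83.2 143.6] az 12.52 q [ 0.125  0.578 -0.427  1.576  0.265  1.042 -0.156] F [ 1.6 -0.6  5. ] M [-0.04 -0.06 -0.07] w 50.8
shift [ 0.0001 -0.0003  0.0002] turn [-0.48 -0.   -0.19]
```

>>> step_arm --moves '[[[4,0,0,5e-05,0,0,0.045],[8,0,0,0.0001,0,0,0.045],[12,0,0,0.00015,0,0,0.045],[16,0,0,0.0002,0,0,0.045],[20,0,0,0.0003,0,0,0.045]]]'

```text
time: 5.9
ee_pos: [593.0, 83.2, 143.3]
ee_rot: [1.301, 1.148, -1.295]
force: [1.3, -1.1, 5.2]
width: 50.7
```

```bash
python3 -c "
from h import *
goal([592.6,83,143.5],-7)"
```

```text
t 5.9 pos [593.   83.2 143.3] az -6.97 q [ 0.073  0.566 -0.348  1.578  0.215  1.032 -0.457] F [ 1.3 -1.1  5.2] M [-0.15 -0.11  0.03] w 50.7
shift [-0.0002 -0.0003  0.0003] turn [ 0.03 -0.08 -0.18]
```

>>> step_arm --moves '[[[4,0,0,5e-05,0,0,0.045],[8,0,0,0.0001,0,0,0.045],[12,0,0,0.00015,0,0,0.045],[16,0,0,0.0002,0,0,0.045],[20,0,0,0.0003,0,0,0.045]]]'

```text
time: 6.4
ee_pos: [593.2, 83.2, 143.0]
ee_rot: [1.55, 0.947, -1.543]
force: [1.8, -0.8, 5.7]
width: 50.7
```

```bash
python3 -c "
from h import *
goal([592.6,83,143.5],-27)"
```

```text
t 6.4 pos [593.2  83.2 143. ] az -26.98 q [ 0.018  0.556 -0.268  1.581  0.164  1.023 -0.767] F [ 1.8 -0.8  5.7] M [-0.13 -0.25  0.12] w 50.7
shift [-0.0005 -0.0004  0.0004] turn [ 0.02 -0.15 -0.16]
```

>>> step_arm --moves '[[[3,0,0,5e-05,0,0,0.045],[6,0,0,0.0001,0,0,0.045],[9,0,0,0.00012,0,0,0.045],[12,0,0,0.00017,0,0,0.045],[15,0,0,0.0002,0,0,0.045]]]'

```text
time: 6.9
ee_pos: [593.3, 83.1, 142.8]
ee_rot: [1.728, 0.768, -1.721]
force: [2.1, -0.8, 5.2]
width: 50.7
```

```bash
python3 -c "
from h import *
goal([592.6,83,143.5],-42)"
```

```text
t 6.9 pos [593.3  83.1 142.8] az -41.94 q [-0.023  0.55  -0.208  1.583  0.127  1.018 -0.999] F [ 2.1 -0.8  5.2] M [-0.11 -0.25  0.05] w 50.7
shift [-0.0007 -0.0004  0.0005] turn [ 0.06 -0.2  -0.14]
```

>>> step_arm --moves '[[[3,0,0,5e-05,0,0,0.045],[6,0,0,0.0001,0,0,0.045],[9,0,0,0.00012,0,0,0.045],[12,0,0,0.00017,0,0,0.045],[15,0,0,0.0002,0,0,0.045]]]'

```text
time: 7.4
ee_pos: [593.4, 83.0, 142.6]
ee_rot: [1.898, 0.562, -1.889]
force: [2.0, -1.1, 4.0]
width: 51.0
```

```bash
python3 -c "
from h import *
goal([592.6,83,143.5],-57)"
```

```text
t 7.4 pos [593.4  83.  142.6] az -56.95 q [-0.065  0.545 -0.148  1.585  0.09   1.014 -1.232] F [ 2.  -1.1  4. ] M [-0.18 -0.32  0.16] w 51.0
shift [-0.0009 -0.0004  0.0007] turn [ 0.05 -0.23 -0.09]
```

>>> step_arm --moves '[[[2,0,0,3e-05,0,0,0.045],[4,0,0,5e-05,0,0,0.045],[6,0,0,8e-05,0,0,0.045],[8,0,0,0.0001,0,0,0.045],[10,0,0,0.00014,0,0,0.045]]]'

```text
time: 7.9
ee_pos: [593.4, 83.0, 142.5]
ee_rot: [2.004, 0.408, -1.995]
force: [2.5, -1.0, 4.0]
width: 50.8
```

```bash
python3 -c "
from h import *
goal([592.6,83,143.5],-67)
a,d=capture('wrist'); save('w6.png',a)
goal([592.6,83,143.5],-67)
a,d=capture('wrist')
goal([592.6,83,143.5],-67)"
```

```text
t 7.9 pos [593.4  83.  142.5] az -66.9 q [-0.092  0.543 -0.108  1.586  0.066  1.012 -1.387] F [ 2.5 -1.   4. ] M [-0.14 -0.31  0.03] w 50.8
shift [-0.001  -0.0003  0.0008] turn [ 0.1  -0.25 -0.06]
t 7.95 pos [593.4  82.9 142.5] az -66.97 q [-0.092  0.543 -0.107  1.586  0.065  1.012 -1.388] F [ 2.8 -0.8  4.6] M [-0.09 -0.39 -0.05] w 50.9
shift [-0.001  -0.0004  0.0007] turn [ 0.03 -0.24 -0.06]
t 8.0 pos [593.4  82.9 142.5] az -66.88 q [-0.092  0.543 -0.108  1.586  0.066  1.012 -1.386] F [ 2.7 -1.4  4.5] M [-0.11 -0.46 -0.09] w 50.8
shift [-0.001  -0.0004  0.0007] turn [ 0.12 -0.25 -0.06]
```

```bash
cat >> h.py <<'E'
def lineang(n):
    g=cv2.cvtColor(cv2.imread("pics/"+n),cv2.COLOR_BGR2GRAY)[232:312,214:306]
    g=g.astype(int); med=cv2.medianBlur(g.astype(np.uint8),31).astype(int)
    m=((g<0.6*med)).astype(np.uint8); yy,xx=np.mgrid[:80,:92]; m[((xx-46)/44)**2+((yy-40)/37)**2>1]=0
    k,l,st,ce=cv2.connectedComponentsWithStats(m); i=1+np.argmax(st[1:,4]); p=np.argwhere(l==i)[:,::-1].astype(np.float32)
    v=cv2.fitLine(p,cv2.DIST_L2,0,.01,.01).ravel(); print(n,"area",st[i,4],"box",st[i,:4]+[214,232,0,0],"ang",np.degrees(np.arctan2(v[1],v[0])).round(1))
E
python3 -c "
from h import *
for n in('w4.png','w5.png','w6.png'): lineang(n)"
```

```text
w4.png area 342 box [240 264  28  43] ang -62.3
w5.png area 346 box [241 264  28  43] ang -62.5
w6.png area 344 box [241 264  28  43] ang -62.4
```

>>> step_arm --moves '[[[2,0,0,3e-05,0,0,0.045],[4,0,0,5e-05,0,0,0.045],[6,0,0,8e-05,0,0,0.045],[8,0,0,0.0001,0,0,0.045],[10,0,0,0.00014,0,0,0.045]]]'

```text
time: 8.5
ee_pos: [592.9, 83.0, 142.4]
ee_rot: [2.104, 0.241, -2.097]
force: [1.2, -1.0, 5.5]
width: 50.7
```

```bash
python3 -c "
from h import *
goal([592.6,83,143.5],-77)
a,d=capture('wrist'); save('w7.png',a)
goal([592.6,83,143.5],-77); lineang('w7.png')"
```

```text
t 8.5 pos [592.9  83.  142.4] az -76.9 q [-0.12   0.541 -0.068  1.588  0.041  1.012 -1.542] F [ 1.2 -1.   5.5] M [-0.19 -0.19  0.13] w 50.7
shift [-0.0011 -0.0001  0.0003] turn [ 0.1  -0.18 -0.01]
t 8.55 pos [592.8  83.  142.4] az -76.95 q [-0.121  0.541 -0.067  1.588  0.041  1.012 -1.543] F [ 1.3 -0.7  5.7] M [-0.13 -0.3   0.09] w 50.7
shift [-0.0011 -0.0001  0.0002] turn [ 0.05 -0.17 -0.01]
w7.png area 342 box [241 264  27  43] ang -62.6
```

>>> step_arm --moves '[[[2,0,0,3e-05,0,0,0.045],[4,0,0,5e-05,0,0,0.045],[6,0,0,8e-05,0,0,0.045],[8,0,0,0.0001,0,0,0.045],[10,0,0,0.0001,0,0,0.045]]]'

```text
time: 9.05
ee_pos: [593.4, 82.9, 142.3]
ee_rot: [2.193, 0.067, -2.183]
force: [2.3, -2.7, 4.4]
width: 50.4
```

```bash
python3 -c "
from h import *
goal([592.6,83,143.5],-87)
a,d=capture('wrist'); save('w8.png',a)
goal([592.6,83,143.5],-87); lineang('w8.png')"
```

```text
t 9.05 pos [593.4  82.9 142.3] az -86.37 q [-0.149  0.54  -0.029  1.589  0.021  1.009 -1.692] F [ 2.3 -2.7  4.4] M [-0.53 -0.6   2.62] w 50.4
shift [-0.0012 -0.0002  0.0008] turn [ 0.63 -0.27 -0.15]
t 9.1 pos [593.4  82.9 142.3] az -86.38 q [-0.149  0.54  -0.028  1.589  0.021  1.009 -1.692] F [ 3.1 -3.4  5.1] M [-0.58 -0.64  2.54] w 50.6
shift [-0.0012 -0.0001  0.0008] turn [ 0.62 -0.27 -0.17]
w8.png area 331 box [246 265  23  43] ang -70.1
```

>>> step_arm --moves '[[[-6,0,0,-0.0001,0,0,0.045],[-12,0,0,-0.00017,0,0,0.045],[-18,0,0,-0.00025,0,0,0.045],[-24,0,0,-0.00033,0,0,0.045],[-30,0,0,-0.0004,0,0,0.045]]]'

```text
time: 9.6
ee_pos: [592.9, 83.5, 142.6]
ee_rot: [1.895, 0.567, -1.888]
force: [2.6, -0.2, 5.2]
width: 50.3
```

```bash
python3 -c "
from h import *
goal([592.6,83,143.5],-57)
a,d=capture('wrist'); save('w9.png',a)
goal([592.6,83,143.5],-57); lineang('w9.png')"
```

```text
t 9.6 pos [592.9  83.5 142.6] az -56.7 q [-0.064  0.545 -0.149  1.585  0.089  1.015 -1.228] F [ 2.6 -0.2  5.2] M [-0.02 -0.43 -0.13] w 50.3
shift [-0.0009  0.0002  0.0005] turn [ 0.3  -0.21 -0.  ]
t 9.65 pos [592.9  83.5 142.6] az -56.51 q [-0.063  0.545 -0.15   1.585  0.09   1.015 -1.225] F [ 2.2 -0.4  5.5] M [-0.13 -0.46  0.09] w 50.7
shift [-0.0009  0.0002  0.0005] turn [ 0.49 -0.21  0.01]
w9.png area 338 box [244 265  24  43] ang -67.3
```

>>> step_arm --moves '[[[-6,0,0,-0.0001,0,0,0.045],[-12,0,0,-0.00017,0,0,0.045],[-18,0,0,-0.00025,0,0,0.045],[-24,0,0,-0.00033,0,0,0.045],[-30,0,0,-0.0004,0,0,0.045]]]'

```text
time: 10.15
ee_pos: [592.5, 83.8, 143.0]
ee_rot: [1.546, 0.953, -1.541]
force: [1.1, -0.4, 5.7]
width: 50.6
```

>>> step_arm --moves '[[[-6,0,0,-0.0001,0,0,0.045],[-12,0,0,-0.00017,0,0,0.045],[-18,0,0,-0.00025,0,0,0.045],[-24,0,0,-0.00033,0,0,0.045],[-30,0,0,-0.0004,0,0,0.045]]]'

```text
time: 10.65
ee_pos: [592.0, 83.9, 143.4]
ee_rot: [1.169, 1.237, -1.165]
force: [0.0, 0.1, 7.2]
width: 50.7
```

>>> step_arm --moves '[[[0,0,0,0,0,0,0.045],[0,0,0,0,0,0,0.045],[0,0,0,0,0,0,0.045],[0,0,0,0,0,0,0.045],[0,0,0,0,0,0,0.045]]]'

```text
time: 11.15
ee_pos: [592.0, 84.0, 143.5]
ee_rot: [1.171, 1.235, -1.167]
force: [1.0, -0.0, 6.5]
width: 50.8
```

```bash
python3 -c "
from h import *
goal([592.6,83,143.5],3)
c=get_calibration('wrist');a,d=capture('wrist'); save('w10.png',a); np.save('w10c.npy',c,allow_pickle=True)
goal([592.6,83,143.5],3); lineang('w10.png')
w=cv2.imread('pics/w10.png'); b=cv2.imread('pics/w8.png'); cv2.imwrite('pics/cmp.png',np.hstack([b[:,56:456],w[:,56:456]]))
a,d=capture('top'); save('top2.png',a)"
```

```text
t 11.15 pos [592.   84.  143.5] az 3.13 q [ 0.1    0.572 -0.39   1.578  0.239  1.038 -0.301] F [ 1.  -0.   6.5] M [ 0.01 -0.1   0.1 ] w 50.8
shift [-0.      0.0005  0.001 ] turn [ 0.13 -0.12 -0.07]
t 11.2 pos [592.   84.  143.5] az 3.12 q [ 0.1    0.572 -0.39   1.578  0.239  1.038 -0.301] F [-0.3 -0.8  6.4] M [ 0.04 -0.11  0.1 ] w 50.6
shift [-0.      0.0005  0.001 ] turn [ 0.12 -0.12 -0.07]
w10.png area 340 box [244 265  24  43] ang -67.5
```

View pics/cmp.png

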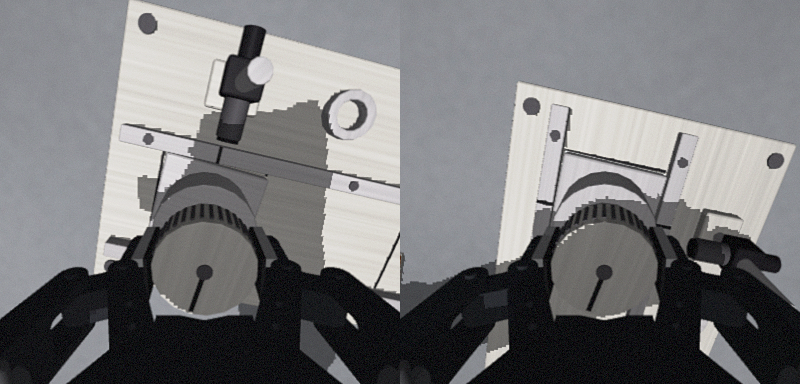

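```bash
python3 -c "
from h import *
b=cv2.imread('pics/w8.png')[115:215,170:350]; w=cv2.imread('pics/w10.png')[95:240,180:350]
f=lambda i:cv2.resize(i,None,fx=4.4,fy=4.4,interpolation=2)
b=cv2.resize(b,(400*1,222)) if 0 else b
B=cv2.resize(b,None,fx=2.9,fy=2.9,interpolation=2);W=cv2.resize(w,None,fx=2.0,fy=2.0,interpolation=2)
o=np.zeros((600,800,3),np.uint8); o[:B.shape[0],:B.shape[1]]=B; o[300:300+W.shape[0],:W.shape[1]]=W
w2=cv2.resize(cv2.imread('pics/w10.png')[135:185,205:280],None,fx=5.5,fy=5.5,interpolation=2); o[305:305+w2.shape[0],365:365+w2.shape[1]]=w2
cv2.imwrite('pics/z.png',o); print(B.shape,W.shape,w2.shape)"
```

```text
(290, 522, 3) (290, 340, 3) (275, 412, 3)
```

View pics/z.png

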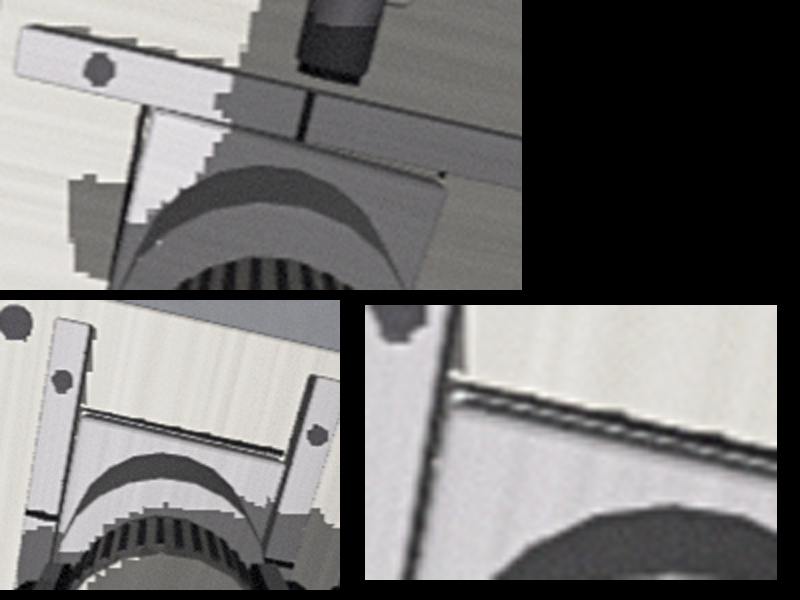

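```bash
python3 -c "
from h import *
c=np.load('w10c.npy',allow_pickle=True).item()
def az(p,q,z,c): 
  e=onz(c,*q,z)-onz(c,*p,z); return np.degrees(np.arctan2(e[1],e[0])).round(2),np.linalg.norm(e).round(1), ((onz(c,*q,z)+onz(c,*p,z))/2).round(1)
print('w10 front edge',az((220.5,152.3),(279.9,165),28,c),'line',az((220.5,148.6),(279.9,162.3),16,c))
print('w10 edge full',az((221,151.5),(321.5,175),28,c),'line full',az((221,148.5),(321.5,171),16,c))
# w8 camera pose: rigid to tool; shift w10 cam by tool motion
s=get_state(); T=np.eye(4);T[:3,:3]=R.from_rotvec(s['ee_rot']).as_matrix();T[:3,3]=s['ee_pos']
X=np.linalg.inv(T)@c['cam_to_world']
y=np.radians(-86.38);Y=np.array([np.cos(y),np.sin(y),0]);D=np.array([0,0,-1.]);G=np.eye(4);G[:3,:3]=np.c_[D,Y,np.cross(D,Y)];G[:3,3]=[593.4,82.9,142.3]
c8=dict(c);c8['cam_to_world']=G@X
print('w8 base edge',az((221.7,152.2),(323.4,178.1),28,c8),'rail',az((176.9,140.9),(349.3,179.8),28,c8))
for n,cc,e in(('w7',None,None),):pass
# cap line angles in world
def la(cc,ang):
  p=np.array([260,271.]);q=p+30*np.array([-np.cos(np.radians(-ang)),np.sin(np.radians(-ang))]); return az(p,q,102.5,cc)[0]
print('cap line w8',la(c8,-70.1),'w10',la(c,-67.5))
"
```

```text
w10 front edge (np.float64(-9.14), np.float64(42.5), array([583. , 124.6,  28. ])) line (np.float64(-10.02), np.float64(45.2), array([582.6, 124.9,  16. ]))
w10 edge full (np.float64(-10.23), np.float64(72.9), array([598.2, 122.1,  28. ])) line full (np.float64(-9.63), np.float64(77.2), array([598.7, 122.4,  16. ]))
w8 base edge (np.float64(-100.88), np.float64(73.8), array([630.2,  76.2,  28. ])) rail (np.float64(-99.27), np.float64(123.5), array([633.1,  82.2,  28. ]))
cap line w8 166.12 w10 -106.74
```

>>> step_arm --moves '[[[-1.5,0,0,-2e-05,-0.0001,0.0003,0.045],[-3,0,0,-4e-05,-0.0001,0.0006,0.045],[-4.5,0,0,-6e-05,-0.0002,0.0008,0.045],[-4.5,0,0,-6e-05,-0.0002,0.0008,0.045],[-4.5,0,0,-6e-05,-0.0002,0.0008,0.045]]]'

```text
time: 11.75
ee_pos: [591.9, 83.9, 143.5]
ee_rot: [1.113, 1.271, -1.108]
force: [0.9, 0.8, 6.4]
width: 50.6
```

```bash
python3 -c "
from h import *
goal([592.6,83,143.5],7.5)
c=get_calibration('wrist');a,d=capture('wrist'); save('w11.png',a); np.save('w11c.npy',c,allow_pickle=True)
goal([592.6,83,143.5],7.5); lineang('w11.png'); print('cap',onz(c,260,271,102.5))
cv2.imwrite('pics/w11c.png',cv2.resize(cv2.imread('pics/w11.png')[95:235,180:360],None,fx=4.2,fy=4.2,interpolation=2))"
```

```text
t 11.75 pos [591.9  83.9 143.5] az 7.65 q [ 0.113  0.574 -0.409  1.578  0.25   1.04  -0.23 ] F [0.9 0.8 6.4] M [ 0.17 -0.16  0.13] w 50.6
shift [0.     0.0006 0.001 ] turn [ 0.15 -0.17 -0.1 ]
t 11.8 pos [591.9  83.9 143.5] az 7.65 q [ 0.113  0.574 -0.408  1.578  0.25   1.04  -0.23 ] F [0.8 0.5 6. ] M [ 0.23 -0.17  0.08] w 50.8
shift [0.     0.0006 0.001 ] turn [ 0.15 -0.17 -0.1 ]
w11.png area 339 box [244 265  24  43] ang -67.4
cap [591.70583615  84.04457746 102.5       ]
```

View pics/w11c.png

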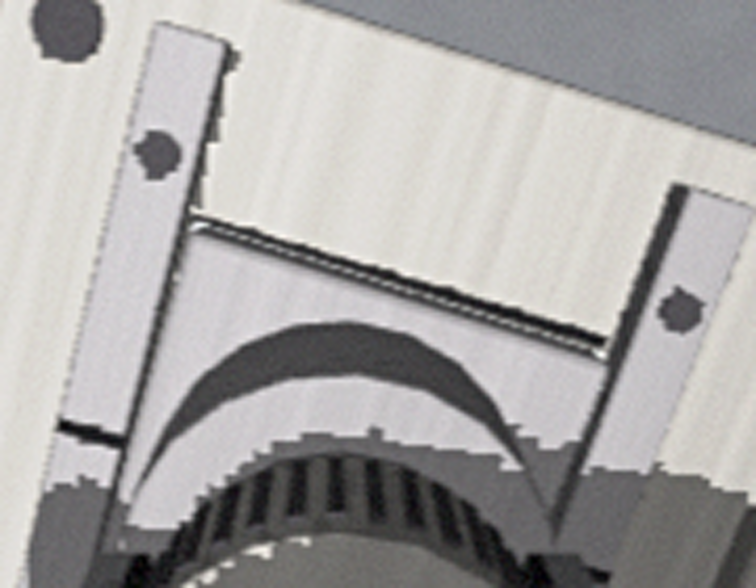

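```bash
python3 -c "
from h import *
c=np.load('w11c.npy',allow_pickle=True).item()
f=lambda x,y,z:onz(c,180+(x+.5)/4.2-.5,95+(y+.5)/4.2-.5,z)
a=np.radians(81); u=np.array([np.cos(a),np.sin(a)])
g=lambda x,y,z:(f(x,y,z)[:2]@u).round(2)
print('tick L',g(62,425,28),g(120,441,28),'tick R?',g(595,574,28))
print('edge 28',g(195,228,28),g(600,356,28),'line16',g(195,217,16),g(603,340,16),'edge of floor line near side',g(205,226,16),g(590,347,16))
print('cap',onz(c,260,271,102.5)[:2]@u)
for w in (f(195,228,28),f(600,356,28)): print(w)
"
```

```text
tick L 175.06 175.09 tick R? 174.86
edge 28 214.72 213.34 line16 214.59 214.22 edge of floor line near side 213.56 212.32
cap 175.57303518680195
[562.21653985 128.34641013  28.        ]
[632.83888112 115.76642484  28.        ]
```

```bash
python3 -c "
from h import *
goal([592.6,83,143.5],7.5); print(sign_off())"
```

```text
t 11.8 pos [591.9  83.9 143.5] az 7.65 q [ 0.113  0.574 -0.408  1.578  0.25   1.04  -0.23 ] F [0.8 0.5 6. ] M [ 0.23 -0.17  0.08] w 50.8
shift [0.     0.0006 0.001 ] turn [ 0.15 -0.17 -0.1 ]
the job is handed in; nothing more can be done
None
```

I slid the pot by its cap about 128 mm to the mark in front of the microphone stand. There I screwed the cap down to its stop, backed it off about a quarter turn, and handed in still gripping it, at 11.8 s. Sign-off reported no verdict.

- **Position:** the last close view put the pot about 0.6–1.0 mm past the mark along the channel, with its base between the two lines. A final 0.8 mm correction hardly moved it, so I left it there.
- **No lifting:** the force on the tool stayed 4–7 N upward while sliding and turning, so the arm was pressing down throughout.
- **Bottoming out:** after about 132° clockwise the moment jumped from about 0.1 to 2.6 N m. The cap slipped about 7° in the jaws at that point.
- **Back-off:** about 2.7° of that slip came back as I reversed, so I used the cap's line in the wrist camera rather than the tool angle. I first measured 87° of travel, less about 1.5° because the pot turned in its channel play. I added 4.5°, which leaves about 90°, good to roughly 2°.
- **Grip:** commanded at 60 N; the opening read 50.8 mm on a cap given as 52 mm.
- **Camera disagreement:** before the move, the top and wrist cameras differed by about 3 mm on absolute positions but agreed on the slide distance.
- **Other objects:** I kept clear of the stands and the other things on the bench. I saw no sign of contact, but did not check each one at the end.

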